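# Clear the doorway and open the cabinet past its safety catch

### The job

Someone left a tapered tumbler standing in the way of the chemicals cabinet's door: first nest it gently, upright, in the other tumbler, without jamming the two together. Then open the cabinet: its door is held ajar by a hidden safety catch on the inside, so reach down through the gap, feel for the catch and press it down while pulling the door, without wrenching at it, and leave the door standing wide open at about a right angle. Leave everything else where it is.

Things in the scene. Friction and masses are not known exactly. Their poses are not given: they have to be found in the camera images.
- cabinet: Grey bench-top steel cabinet, 200 deep, 300 wide, 220 high, fixed. Origin: middle of the lower edge of its front, on the work surface; x points into the cabinet (away from the robot), y to the robot's left along its front, z up. A steel rail (x 0 to 12 mm) hangs 15 mm down behind the front edge of its top: the safety catch on the door hooks behind it.
- door (a joint): Opening angle of the cabinet's door, rad: 0 shut, about 0.2 ajar on the catch, 1.57 at a right angle, stop at 1.75. It turns about the upright axis through point hinge; its free end swings towards the robot. Slight hinge friction: it stays where it is left. Ajar, the gap between its inner face and the cabinet's front is about 40 to 46 mm at 210 mm from the hinge, 50 to 58 at 265.
- door_leaf: The door leaf, 300 wide, 18 thick; top edge 220 mm above the work surface, level with the cabinet's top. Origin on the hinge axis at the work surface; at angle 0 its axes are the cabinet's. Inner face x = 0, outer face x = -18 mm; from y = 0 at the hinge to -300 mm at the free end. Upright bar handle outside, 35 mm from the free end, 60 to 150 mm up. Never push it with over 45 N.
- hinge (a point): Point of the door's hinge axis at the height of the cabinet's top (220 mm), at the left (+y) end of the cabinet's front, in the plane of that front and of the door's inner face.
- door_corner (a point): Top corner of the door's free end, on its inner face, 300 mm from the hinge, 220 mm above the work surface.
- catch_zone (a point): On the door's inner face, 18 mm below its top edge, 238 mm from the hinge: middle of the stretch where the catch may sit (its middle is 210 to 265 mm from the hinge; where is not measured: look or feel for it). Axes as the door leaf's. Nothing else lies in the gap between door and cabinet.
- catch (a joint): How far the catch is pressed down, m: 0 up (holding), 0.014 fully down; the door is free from 0.009. A whitish plastic tongue 30 mm wide, level, 84 mm long from the door's inner face across the gap and under the rail, its end barbed upward. Flat top 202 mm above the work surface. Press it down anywhere in the gap: spring 3.5 N at first, 9 N fully down; it springs back. Moves with the door.
- tumbler: Whitish plastic tumbler, 110 high, tapered: 62 mm across at the rim, 40 mm at the foot, wall 3 mm, about 90 g, standing upright and empty in front of the door, in its swing. Origin: centre of its underside, z up.
- other_tumbler: Another such tumbler, same size and shape, standing to the right, outside the door's swing. Origin: centre of its underside, z up. A tumbler nested in it comes to rest when its underside is about 51 mm above this one's; stop at the first light touch, pushing on wedges them.
- jar: Amber jar, 60 mm across, 85 high, near the other tumbler: leave alone. Origin: centre of its underside.
- shampoo: Grey bottle, 64 mm across, 200 high, right of the cabinet: leave alone. Origin: centre of its underside.
- can: Steel can, 66 mm across, 110 high, right of the cabinet: leave alone. Origin: centre of its underside.
- carton: Cardboard carton, 200 x 150 x 100, at the left: leave alone. Origin: centre of its underside.
- brush: Hand brush lying at the left: leave alone.
There are look-alikes about, which are no part of the job. Leave any purple or red look-alike of the tumbler alone.

How it is judged:
By the outcome, as a careful person would: the job done as asked, in the order asked, and still so for the second after the job is handed in, with the robot touching nothing.
It also fails if it takes over 61 s, if anything falls off the work surface, if the arm or the gripper's body presses on something with over 40 N, if the wrist force passes 120 N, or if a joint passes its speed limit or range.

### The arm

A 6-joint arm with a two-finger parallel gripper is mounted at the origin on the work surface. World frame = base frame: x ahead of the robot, y to its left, z up, the work surface at z = 0. Lengths are in m, angles in rad, forces in N, time in s.
With the tool pointing down it reaches from about 0.3 to 1 m from the base axis. Payload 5.1 kg.
Tool frame: the origin (TCP) lies at the very end of the fingers, on their centre line; the grasp point (between the pads) lies 19 mm behind it; z points along the fingers, y is the line along which they close (so a half turn about z gives the same grasp; the last joint's range is limited). The gripper opens to 95 mm and grips with 3 to 60 N. Pads are 20 mm wide; open, the fingers measure 119 mm over their backs; the gripper's body (75 mm by 180 mm) begins 59 mm behind the grasp point.
Start: joints at [-1.297, 0.124, 1.65, -0, 1.367, -0.083], TCP at [0.227, -0.609, 0.215] pointing down, gripper open.
Joint ranges: [-2.61, 2.61], [-1.02, 2.33], [0.03, 2.71], [-1.35, 4.49], [0.32, 2.68], [-2.91, 2.91]. Speed limits (rad/s): [2.57, 2.57, 3.14, 3.14, 3.14, 3.14].

### API

Orientations are given as a unit quaternion [x, y, z, w].
In Python, from station import get_obs, capture, camera_info, hand_in gives the robot as it stands. The module is installed in compiled form; this text tells all that it offers.
- The arm moves only by the tool jog_arm, never from a script. Its argument "plan" is a list of rows, each a list of 6 numbers: the shift along the tool's x, y, z in cm, then the turn, a rotation vector about the tool's x, y, z in rad. A call has exactly 5 rows; each row is the pose to reach, as a shift and turn from the pose commanded when the call began, along the tool's axes at that moment; what a row does not reach only later rows make up. A row lasts 1/8 s, in which the tool goes at most 62.5 mm and 10.7 degrees, less where a joint would pass 70% of its speed; a pose out of reach is approached as far as the arm can. A call with a gripper value outside its range is refused whole. "hand" is the opening, from 0 (shut) to 1 (fully open), set as the call begins (left out, the last holds). The fingers move at their own pace and stop on an object; the grip force is fixed at half the most. Time passes only in rows, so rows that repeat a pose let the fingers close, or fill a call up. It gives the time, the measured TCP pose, the force, the opening and the grip force at its end, in the units of the state.
- get_obs(): the state, without advancing time (a new reading comes with each control period).
- capture(name): name is "scene" or "top" or "wrist"; returns the picture (400x640x3 uint8, red, green, blue); there is no depth.
- camera_info(name): a dict with "fovy" (degrees; the focal length in pixels is half the picture's height over the tangent of half this angle, whatever the lens; pixels are square), "cx", "cy" (the principal point, pixels), "T" (4x4, takes a point from camera to world coordinates); the wrist camera has in their place "hand_eye" (4x4, takes a point from camera to tool coordinates, whose origin is the TCP and whose axes are the flange's). Camera axes: x right, y up, looking along -z (the intrinsics and any distortion apply to the point x, -y, -z); pixel columns grow to the right and rows downward; lengths in m; the calibration is good to about 2 mm. A picture is of the moment at which its call begins: read the wrist's pose just before it. camera_info takes no time and is no camera call.
- hand_in(): hands the job in; it is judged then, once.
The state is a dict: "time_s": time; "joint_positions": joint angles; "joint_vel": joint speeds; "tau": joint torques, N m; "ee_pos": TCP position; "eef_rot": TCP orientation; "wrist_force": force on the tool from outside, world axes, zero at the start; "ft_torque": the same for the moment, N m; "width": finger opening in m; "grip_force": force on a finger pad.
Only numpy, scipy, OpenCV 4.12 (cv2) and the standard library are available. Lean on these libraries where they do the work, as an engineer would, in place of code of your own. Each camera call takes 0.05 s, during which the arm holds its last target. There are 200 camera calls.

## Working session

There is one attempt and no reset: what is moved stays moved. The work goes in short steps, Python scripts to look and compute and a tool call to move; the robot and the scene stay as the last step left them, time stands still between calls to the robot, and variables do not carry over. Pictures are saved under pics/ and viewed, at most 10 in all, crops included, and the job is handed in when it is done.

Besides the shell and the picture viewer there is one more tool, called after "Request:" as name(argument=value, ...), one argument or row to a line, values as JSON. jog_arm: Moves the arm, as the interface text tells. Its arguments: {"type":"object","properties":{"plan":{"type":"array"},"hand":{"type":"number"}},"required":["plan"]}

```bash
mkdir -p pics
python3 - <<'E'
from station import *
import cv2, numpy as np
np.set_printoptions(precision=4,suppress=True)
for n in("scene","top","wrist"):
    im=capture(n); cv2.imwrite(f"pics/{n}0.png",im[:,:,::-1]); print(n,camera_info(n))
o=get_obs(); print(o)
E
```

```text
scene {'fovy': 48.52788332914649, 'cx': 326.1915325022229, 'cy': 197.15042368009, 'T': array([[-0.5668, -0.5843,  0.5809,  1.4264],
       [ 0.8237, -0.4149,  0.3864,  0.5932],
       [ 0.0152,  0.6975,  0.7164,  1.2847],
       [ 0.    ,  0.    ,  0.    ,  1.    ]])}
top {'fovy': 43.596832821421884, 'cx': 321.97519209826453, 'cy': 192.93605289022184, 'T': array([[ 0.0086,  0.985 , -0.1721,  0.2525],
       [-0.9999,  0.0066, -0.012 , -0.01  ],
       [-0.0106,  0.1722,  0.985 ,  1.7663],
       [ 0.    ,  0.    ,  0.    ,  1.    ]])}
wrist {'fovy': 61.93774687269941, 'cx': 319.3771837867791, 'cy': 204.18242981832643, 'hand_eye': array([[ 0.0008,  0.9601,  0.2795,  0.079 ],
       [ 1.    , -0.0006, -0.0008,  0.0002],
       [-0.0006,  0.2795, -0.9601, -0.1712],
       [ 0.    ,  0.    ,  0.    ,  1.    ]])}
{'time_s': 0.15, 'joint_positions': array([-1.2966,  0.1243,  1.6513, -0.    ,  1.3675, -0.0826]), 'joint_vel': array([-0.0005, -0.0029, -0.0034, -0.0001,  0.0001,  0.0004]), 'tau': array([  0.0003, -41.8191, -36.0471,   0.0775,   0.0469,  -0.0001]), 'ee_pos': array([ 0.2269, -0.6086,  0.2137]), 'eef_rot': array([ 0.9841,  0.1775, -0.0001, -0.0008]), 'wrist_force': array([ 0.6166, -0.0274,  0.6023]), 'ft_torque': array([-0.0175,  0.0232, -0.001 ]), 'grip_force': 0.0, 'width': 0.09487191479439354}
```

View pics/scene0.png

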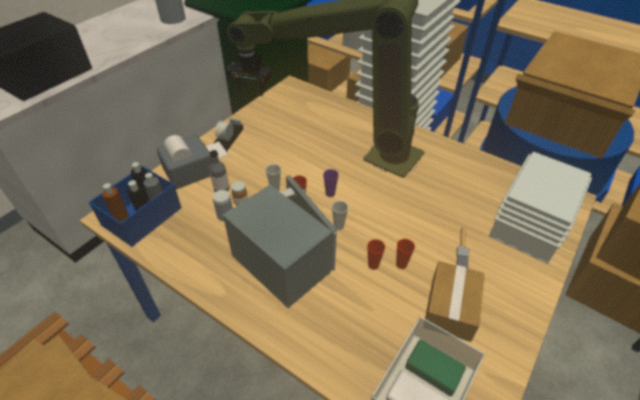

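View pics/top0.png

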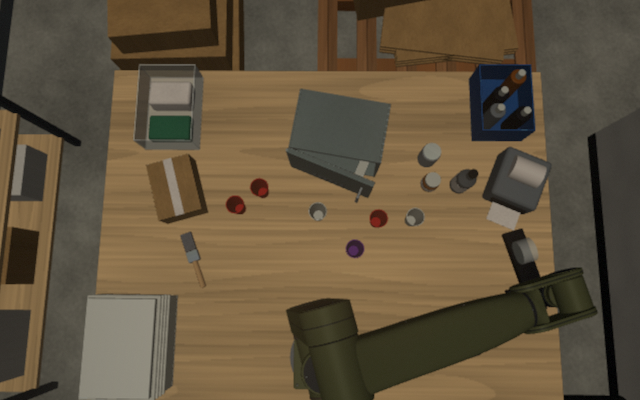

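The scene shows the cabinet ajar. In the top view the tumbler is near (317,212), the other tumbler near (414,217), the red look-alike near (378,218) and a whitish catch near (362,168). I'll enlarge that area.

```bash
cat > h.py <<'E'
import numpy as np, cv2
from station import *
from scipy.spatial.transform import Rotation as R
np.set_printoptions(precision=4,suppress=True)
def ray(name,u,v,T=None):
    c=camera_info(name); f=200/np.tan(np.radians(c["fovy"]/2))
    if T is None: T=c["T"]
    return T[:3,3], T[:3,:3]@np.array([(u-c["cx"])/f,-(v-c["cy"])/f,-1])
def onz(name,u,v,z,T=None):
    p,d=ray(name,u,v,T); return p+d*(z-p[2])/d[2]
def wT(o):
    T=np.eye(4);T[:3,:3]=R.from_quat(o["eef_rot"]).as_matrix();T[:3,3]=o["ee_pos"];return T@camera_info("wrist")["hand_eye"]
def proj(name,P,T=None):
    c=camera_info(name); f=200/np.tan(np.radians(c["fovy"]/2))
    if T is None: T=c["T"]
    q=T[:3,:3].T@(np.array(P)-T[:3,3]); return np.array([c["cx"]+f*q[0]/-q[2], c["cy"]-f*q[1]/-q[2]])
def crop(im,x,y,w,h,s,fn): cv2.imwrite(fn,cv2.resize(im[y:y+h,x:x+w,::-1],None,fx=s,fy=s,interpolation=cv2.INTER_CUBIC))
E
python3 - <<'E'
from h import *
im=cv2.imread("pics/top0.png")[:,:,::-1]
crop(im,280,85,200,150,4,"pics/topc.png")
E
```

```text
(no output)
```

View pics/topc.png

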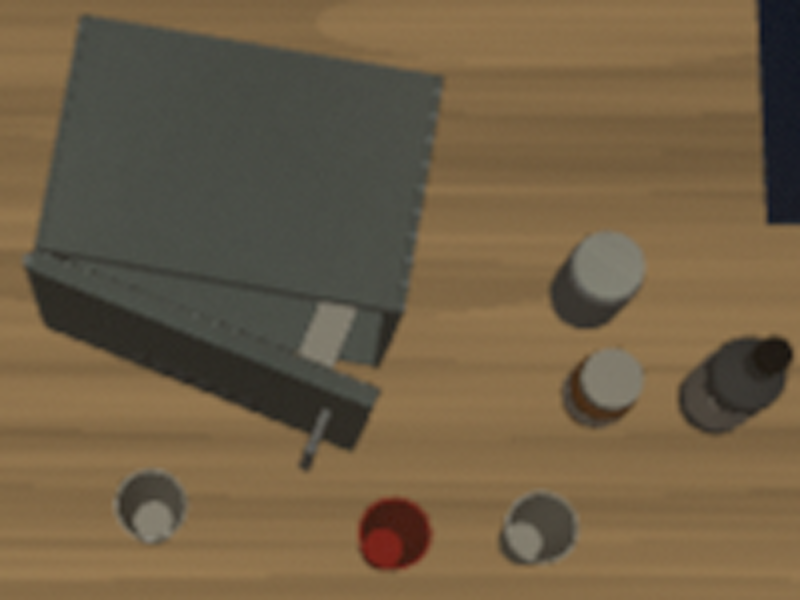

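The crop shows the tumbler's rim at (150,505), the other's rim at (540,527) with the red one between them at (395,534). The cabinet front runs (36,248)–(402,308), the door's inner top edge ends at (380,388), and the catch spans (300,353)–(337,365) at the door.

Run:
```python
from h import *
for n,x,y,z in [("hinge",37,250,.22),("frontR",402,308,.22),("doorcorner",380,388,.22),("tumrim",150,505,.11),("tumfoot",153,521,.003),("othrim",540,527,.11),("othfoot",523,543,.003),("redrim",395,534,.11),("catchL",300,353,.202),("catchR",337,365,.202),("railL",318,302,.22),("jarlid",612,378,.085)]:
    print(n,onz("top",x/4+279.6,y/4+84.6,z))
```

```text
hinge [0.6704 0.1158 0.22  ]
frontR [ 0.6247 -0.1746  0.22  ]
doorcorner [ 0.5599 -0.1566  0.22  ]
tumrim [0.4809 0.0259 0.11  ]
tumfoot [0.4814 0.0254 0.003 ]
othrim [ 0.4648 -0.2989  0.11  ]
othfoot [ 0.4641 -0.3022  0.003 ]
redrim [ 0.458  -0.1783  0.11  ]
catchL [ 0.5916 -0.0947  0.202 ]
catchR [ 0.582  -0.1242  0.202 ]
railL [ 0.6292 -0.1081  0.22  ]
jarlid [ 0.5968 -0.3677  0.085 ]
```

```bash
cat >> h.py <<'E'
def to(x,y,z,yaw=0.):
    """shift (cm) and turn (rad) in tool axes from here to the down-pointing pose"""
    o=get_obs(); r=R.from_quat(o["eef_rot"]); g=R.from_euler("z",yaw)*R.from_quat([1,0,0,0])
    print("move",(r.inv().apply(np.array([x,y,z])-o["ee_pos"])*100).round(2),(r.inv()*g).as_rotvec().round(4))
E
python3 -c "
from h import *
to(.464,-.300,.24)"
```

```text
move [ 33.   -20.64  -2.59] [-0.0016  0.0002  0.3568]
```

Request:
jog_arm(
  plan=[
    [6.6,-4.1,-0.6,0,0,0.07],
    [13.2,-8.2,-1.1,0,0,0.14],
    [19.8,-12.4,-1.6,0,0,0.21],
    [26.4,-16.5,-2.1,0,0,0.29],
    [33,-20.6,-2.6,0,0,0.357],
  ],
)

```text
time_s: 0.78
ee_pos: [0.4179, -0.3601, 0.2356]
eef_rot: [1.0, -0.001, 0.0, -0.0]
wrist_force: [0.5, -1.0, 0.1]
width: 0.0948
grip_force: 0.0
```

Request:
jog_arm(
  plan=[
    [0,0,0,0,0,0],
    [0,0,0,0,0,0],
    [0,0,0,0,0,0],
    [0,0,0,0,0,0],
    [0,0,0,0,0,0],
  ],
)

```text
time_s: 1.4
ee_pos: [0.4166, -0.3626, 0.2355]
eef_rot: [1.0, -0.001, -0.0, -0.0]
wrist_force: [0.8, -0.2, 0.3]
width: 0.0949
grip_force: 0.0
```

Request:
jog_arm(
  plan=[
    [2.4,-3.1,-0.2,0,0,0],
    [4.7,-6.2,-0.4,0,0,0],
    [4.7,-6.2,-0.4,0,0,0],
    [4.7,-6.2,-0.4,0,0,0],
    [4.7,-6.2,-0.4,0,0,0],
  ],
)

```text
time_s: 2.02
ee_pos: [0.4636, -0.3007, 0.2396]
eef_rot: [1.0, -0.001, -0.0, 0.0]
wrist_force: [-0.2, 1.1, 0.2]
width: 0.0952
grip_force: 0.0
```

Run:
```python
from h import *
o=get_obs(); im=capture("wrist"); cv2.imwrite("pics/w1.png",im[:,:,::-1])
T=wT(o); print(o["ee_pos"]); print(proj("wrist",[.464,-.300,.11],T))
```

```text
[ 0.4636 -0.3007  0.2396]
[318.1788 195.0303]
```

View pics/w1.png

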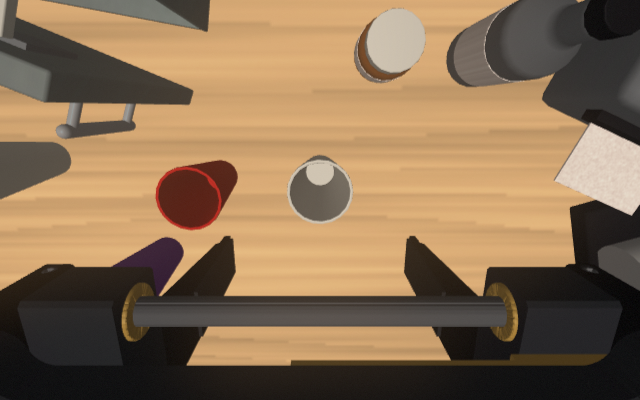

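The wrist view shows the other tumbler's rim as a circle at about (320,191), radius 32, with the fingertips at (232,238) and (408,238). I'll fit the rim.

```bash
cat >> h.py <<'E'
def rim(im,u,v,w=45,z=.11,T=None,name="wrist",vmin=165):
    """fit the bright rim near pixel (u,v): ellipse centre -> world point at height z"""
    u,v=int(u),int(v); s=im[v-w:v+w,u-w:u+w].astype(int)
    m=((s.max(2)-s.min(2)<35)&(s.min(2)>vmin)).astype(np.uint8)*255
    m=cv2.morphologyEx(m,cv2.MORPH_CLOSE,np.ones((5,5)))
    c=max(cv2.findContours(m,cv2.RETR_EXTERNAL,cv2.CHAIN_APPROX_NONE)[0],key=lambda c:cv2.contourArea(cv2.convexHull(c)))
    e=cv2.fitEllipse(cv2.convexHull(c)); 
    uv=np.array(e[0])+[u-w,v-w]; P=onz(name,*uv,z,T)
    print("ellipse",uv,e[1],"world",P); return P
E
python3 - <<'E'
from h import *
im=cv2.imread("pics/w1.png")[:,:,::-1]; T=wT(get_obs())
rim(im,320,191,T=T); print(proj("wrist",get_obs()["ee_pos"],T))
s=im[191,285:356]; print(s.min(1))
to(.481,.0257,.24)
E
```

```text
ellipse [319.5368 191.2307] (62.16932678222656, 64.38497161865234) world [ 0.4677 -0.3012  0.11  ]
[318.7667 254.4311]
[122 126 156 176 160  76  75  76  75  77  76  76  76  78  78  77  78  77
  78  78  78  79  79  78  80  79  80  81  79  80  80  79  80  80  81  81
  82  82  82  83  85  84  84  87  88  88  89  88  90  91  91  91  91  93
  94  94  94  94  94  95  95  96  96  94 103 154 178 163 123 121 121]
move [  1.7  -32.64  -0.05] [ 0.      0.0003 -0.0015]
```

Request:
jog_arm(
  plan=[
    [0.4,-5.5,0,0,0,0],
    [0.8,-11,0,0,0,0],
    [1.2,-16.5,0,0,0,0],
    [1.5,-22,0,0,0,0],
    [1.7,-26,0,0,0,0],
  ],
)

```text
time_s: 2.7
ee_pos: [0.4809, -0.0386, 0.2398]
eef_rot: [1.0, -0.0, 0.0, -0.0]
wrist_force: [0.7, -0.3, -0.3]
width: 0.0951
grip_force: 0.0
```

Request:
jog_arm(
  plan=[
    [0,-4,0,0,0,0],
    [0,-6.6,0,0,0,0],
    [0,-6.6,0,0,0,0],
    [0,-6.6,0,0,0,0],
    [0,-6.6,0,0,0,0],
  ],
)

```text
time_s: 3.32
ee_pos: [0.4812, 0.025, 0.2397]
eef_rot: [1.0, -0.001, -0.0, 0.0]
wrist_force: [-0.7, -0.9, 0.2]
width: 0.0951
grip_force: 0.0
```

Run:
```python
from h import *
o=get_obs(); im=capture("wrist"); cv2.imwrite("pics/w2.png",im[:,:,::-1])
T=wT(o); print(o["ee_pos"]); p=proj("wrist",[.484,.0257,.11],T); print(p)
P=rim(im,*p,T=T); to(P[0],P[1],.15)
```

```text
[0.4812 0.025  0.2397]
[318.1674 192.6226]
ellipse [319.001  192.5542] (61.81362533569336, 64.3889389038086) world [0.4841 0.0249 0.11  ]
move [0.28 0.01 8.96] [ 0.0001  0.0001 -0.0019]
```

View pics/w2.png

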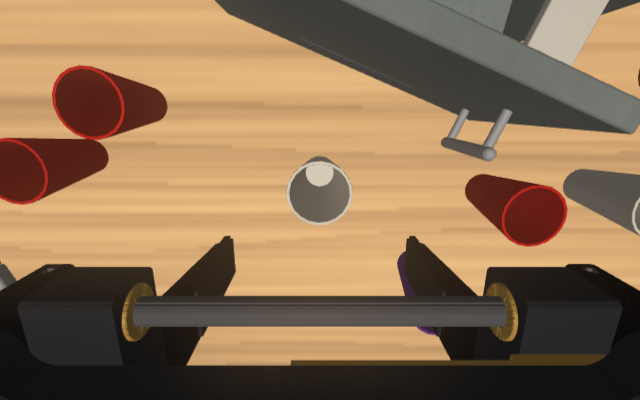

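The tumbler's rim is centred at (319,193), matching the expected spot, with the fingers clear on either side. Descending.

Request:
jog_arm(
  plan=[
    [0.3,0,5,0,0,0],
    [0.3,0,9,0,0,0],
    [0.3,0,12,0,0,0],
    [0.3,0,14.5,0,0,0],
    [0.3,0,15.9,0,0,0],
  ],
)

```text
time_s: 4.0
ee_pos: [0.4834, 0.0255, 0.0791]
eef_rot: [1.0, -0.001, -0.001, -0.0]
wrist_force: [0.8, -0.0, 0.0]
width: 0.0953
grip_force: 0.0
```

Request:
jog_arm(
  plan=[
    [0,0,0,0,0,0],
    [0,0,0,0,0,0],
    [0,0,0,0,0,0],
    [0,0,0,0,0,0],
    [0,0,0,0,0,0],
  ],
  hand=0.5,
)

```text
time_s: 4.62
ee_pos: [0.4848, 0.026, 0.0815]
eef_rot: [1.0, -0.0, 0.001, 0.0]
wrist_force: [0.9, 0.4, 3.7]
width: 0.0596
grip_force: 30.0
```

Request:
jog_arm(
  plan=[
    [0,0,0,0,0,0],
    [0,0,0,0,0,0],
    [0,0,0,0,0,0],
    [0,0,0,0,0,0],
    [0,0,0,0,0,0],
  ],
)

```text
time_s: 5.25
ee_pos: [0.4849, 0.026, 0.0815]
eef_rot: [1.0, -0.0, 0.001, 0.0]
wrist_force: [-0.4, -0.9, 5.7]
width: 0.0598
grip_force: 30.0
```

Request:
jog_arm(
  plan=[
    [0,0,-1,0,0,0],
    [0,0,-4,0,0,0],
    [0,0,-8,0,0,0],
    [0,0,-12,0,0,0],
    [0,0,-16,0,0,0],
  ],
)

```text
time_s: 5.88
ee_pos: [0.4834, 0.0262, 0.2414]
eef_rot: [1.0, -0.0, -0.001, -0.0]
wrist_force: [0.5, -0.3, 0.0]
width: 0.0596
grip_force: 30.0
```

Request:
jog_arm(
  plan=[
    [-0.2,3,-1,0,0,0],
    [-0.6,8,-1,0,0,0],
    [-1,13,-1,0,0,0],
    [-1.3,18,-1,0,0,0],
    [-1.5,23,-1,0,0,0],
  ],
)

```text
time_s: 6.5
ee_pos: [0.4684, -0.2051, 0.2503]
eef_rot: [1.0, -0.0, -0.0, -0.0]
wrist_force: [0.6, 0.1, -0.4]
width: 0.06
grip_force: 30.0
```

Request:
jog_arm(
  plan=[
    [-0.1,4.6,0,0,0,0],
    [-0.1,8.3,0,0,0,0],
    [-0.1,9.6,0,0,0,0],
    [-0.1,9.6,0,0,0,0],
    [-0.1,9.6,0,0,0,0],
  ],
)

```text
time_s: 7.12
ee_pos: [0.4682, -0.2988, 0.2505]
eef_rot: [1.0, 0.0, -0.0, -0.0]
wrist_force: [0.1, 0.4, -0.5]
width: 0.0597
grip_force: 30.0
```

Run:
```python
from h import *
o=get_obs(); im=capture("wrist"); cv2.imwrite("pics/w3.png",im[:,:,::-1])
print(o["ee_pos"],o["wrist_force"],o["width"]); to(.4685,-.3001,.16)
```

```text
[ 0.4682 -0.2988  0.2505] [ 0.1149  0.3896 -0.4506] 0.05969058245873086
move [0.03 0.15 9.07] [-0.0005  0.      0.0012]
```

View pics/w3.png

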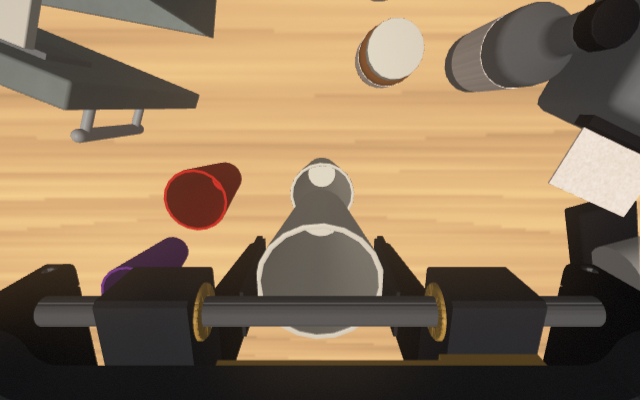

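The held tumbler's rim is centred near (320,281), with the other's rim at about (322,190) just behind it. I'll check the alignment numerically.

Run:
```python
from h import *
im=cv2.imread("pics/w3.png")[:,:,::-1]; o=get_obs(); T=wT(o); e=o["ee_pos"]
rim(im,321,185,w=38,T=T)
P=onz("wrist",320,281,e[2]+.029,T); print("held rim",P)
for z in (.029,): print(proj("wrist",e+[0,0,z],T), [proj("wrist",e+[.031*np.cos(a),.031*np.sin(a),z],T).round(1) for a in(0,1.571,-1.571,3.1416)])
# measured held rim outline
g=im.astype(int); low=(g.max(2)-g.min(2)<35)&(g.min(2)>165)
for r in (270,280,288): c=np.flatnonzero(low[r,240:400])+240; print(r,c.min(),c.max())
c=np.flatnonzero(low[215:240,320])+215; print(c)
```

```text
ellipse [321.6459 193.1206] (60.247962951660156, 61.91678237915039) world [ 0.4677 -0.3012  0.11  ]
held rim [ 0.4679 -0.2993  0.2797]
[318.647  280.2728] [array([318.7, 218.5]), array([253.5, 280.2]), array([383.8, 280.4]), array([318.6, 335.6])]
270 258 382
280 257 382
288 258 381
[224 225 226 227 228 229 230 231 232 233 234 235]
```

Request:
jog_arm(
  plan=[
    [0,0.2,2,0,0,0],
    [0,0.2,4.5,0,0,0],
    [0,0.2,7,0,0,0],
    [0,0.2,9,0,0,0],
    [0,0.2,10,0,0,0],
  ],
)

```text
time_s: 7.8
ee_pos: [0.4674, -0.3011, 0.1484]
eef_rot: [1.0, 0.0, -0.001, -0.001]
wrist_force: [0.3, 0.0, -0.4]
width: 0.0596
grip_force: 30.0
```

Request:
jog_arm(
  plan=[
    [0,0,0.2,0,0,0],
    [0,0,0.4,0,0,0],
    [0,0,0.6,0,0,0],
    [0,0,0.8,0,0,0],
    [0,0,0.9,0,0,0],
  ],
)

```text
time_s: 8.43
ee_pos: [0.4682, -0.302, 0.1418]
eef_rot: [1.0, -0.0, 0.0, 0.0]
wrist_force: [-0.6, -0.6, -0.5]
width: 0.0598
grip_force: 30.0
```

Request:
jog_arm(
  plan=[
    [0,0,0.1,0,0,0],
    [0,0,0.2,0,0,0],
    [0,0,0.3,0,0,0],
    [0,0,0.4,0,0,0],
    [0,0,0.4,0,0,0],
  ],
)

```text
time_s: 9.05
ee_pos: [0.4681, -0.3019, 0.1375]
eef_rot: [1.0, -0.0, -0.0, -0.0]
wrist_force: [-0.2, 0.4, -0.4]
width: 0.0596
grip_force: 30.0
```

Request:
jog_arm(
  plan=[
    [0,0,0.1,0,0,0],
    [0,0,0.2,0,0,0],
    [0,0,0.2,0,0,0],
    [0,0,0.2,0,0,0],
    [0,0,0.2,0,0,0],
  ],
)

```text
time_s: 9.68
ee_pos: [0.4681, -0.3019, 0.1357]
eef_rot: [1.0, -0.0, 0.0, -0.0]
wrist_force: [-0.5, 0.8, 0.7]
width: 0.0594
grip_force: 30.0
```

Request:
jog_arm(
  plan=[
    [0,0,0.1,0,0,0],
    [0,0,0.1,0,0,0],
    [0,0,0.1,0,0,0],
    [0,0,0.1,0,0,0],
    [0,0,0.1,0,0,0],
  ],
)

```text
time_s: 10.3
ee_pos: [0.4682, -0.302, 0.1349]
eef_rot: [1.0, -0.0, 0.0, -0.0]
wrist_force: [0.5, 1.6, 3.3]
width: 0.0594
grip_force: 30.0
```

Request:
jog_arm(
  plan=[
    [0,-0.08,0,0,0,0],
    [0,-0.08,0,0,0,0],
    [0,-0.08,0,0,0,0],
    [0,-0.08,0,0,0,0],
    [0,-0.08,0,0,0,0],
  ],
)

```text
time_s: 10.92
ee_pos: [0.468, -0.3012, 0.1344]
eef_rot: [1.0, -0.0, -0.0, -0.0]
wrist_force: [-0.7, 0.6, -1.1]
width: 0.0597
grip_force: 30.0
```

Contact vanished, so it was off-centre. I'll go on a bit.

Request:
jog_arm(
  plan=[
    [0,0,0.05,0,0,0],
    [0,0,0.1,0,0,0],
    [0,0,0.1,0,0,0],
    [0,0,0.1,0,0,0],
    [0,0,0.1,0,0,0],
  ],
)

```text
time_s: 11.55
ee_pos: [0.4682, -0.3012, 0.1338]
eef_rot: [1.0, -0.0, 0.0, 0.0]
wrist_force: [-0.4, 1.1, 1.6]
width: 0.0598
grip_force: 30.0
```

Request:
jog_arm(
  plan=[
    [0,-0.03,0.03,0,0,0],
    [0,-0.03,0.03,0,0,0],
    [0,-0.03,0.03,0,0,0],
    [0,-0.03,0.03,0,0,0],
    [0,-0.03,0.03,0,0,0],
  ],
)

```text
time_s: 12.18
ee_pos: [0.4681, -0.3009, 0.1334]
eef_rot: [1.0, -0.0, -0.0, 0.0]
wrist_force: [-0.4, 2.0, 1.7]
width: 0.0597
grip_force: 30.0
```

Request:
jog_arm(
  plan=[
    [0,0,0,0,0,0],
    [0,0,0,0,0,0],
    [0,0,0,0,0,0],
    [0,0,0,0,0,0],
    [0,0,0,0,0,0],
  ],
  hand=1,
)

```text
time_s: 12.8
ee_pos: [0.4681, -0.3009, 0.1334]
eef_rot: [1.0, -0.0, -0.0, 0.0]
wrist_force: [-0.0, -1.1, -0.3]
width: 0.0942
grip_force: 0.0
```

Request:
jog_arm(
  plan=[
    [0,0,-1,0,0,0],
    [0,0,-3.5,0,0,0],
    [0,0,-7,0,0,0],
    [0,0,-12,0,0,0],
    [0,0,-17,0,0,0],
  ],
)

```text
time_s: 13.42
ee_pos: [0.468, -0.3007, 0.3056]
eef_rot: [1.0, -0.0, 0.0, 0.0]
wrist_force: [-0.6, -0.2, 0.6]
width: 0.0951
grip_force: 0.0
```

Request:
jog_arm(
  plan=[
    [0,0,0,0,0,0],
    [0,0,0,0,0,0],
    [0,0,0,0,0,0],
    [0,0,0,0,0,0],
    [0,0,0,0,0,0],
  ],
  hand=0,
)

```text
time_s: 14.05
ee_pos: [0.4679, -0.3007, 0.3024]
eef_rot: [1.0, -0.0, -0.001, -0.0]
wrist_force: [-0.3, 0.6, 0.3]
width: 0.0506
grip_force: 0.0
```

Run:
```python
from h import *
o=get_obs(); im=capture("wrist"); cv2.imwrite("pics/w4.png",im[:,:,::-1]); T=wT(o); print(o["ee_pos"])
p=proj("wrist",[.4675,-.301,.161],T); print(p); rim(im,*p,z=.161,T=T,w=50)
# catch sits 240-245 mm from hinge; gap middle
h=np.array([.6704,.1158]); 
for r in(.24,.245): 
  d=h+r*np.array([-.376,-.927]); n=np.array([.927,-.376]); print("door face pt",d,"22mm in",d+.022*n)
```

```text
[ 0.4679 -0.3007  0.3024]
[319.4757 192.6252]
ellipse [319.5687 189.4588] (61.916873931884766, 67.85631561279297) world [ 0.4707 -0.3011  0.161 ]
door face pt [ 0.5802 -0.1067] 22mm in [ 0.6006 -0.115 ]
door face pt [ 0.5783 -0.1113] 22mm in [ 0.5987 -0.1196]
```

View pics/w4.png

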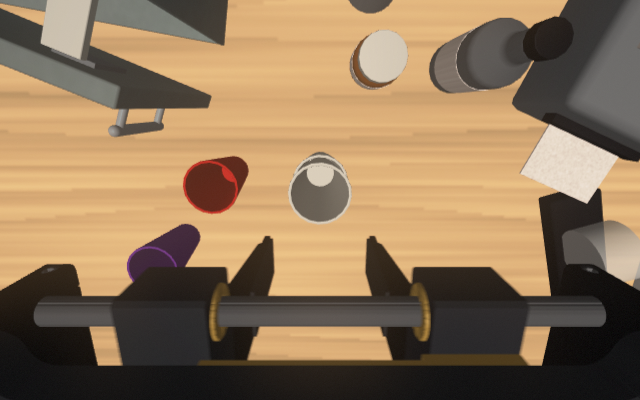

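The tumbler is nested: the two rims at about (320,190) are concentric and upright. Next I'll hover over the catch.

Request:
jog_arm(
  plan=[
    [2.4,-4,-0.2,0,0,0.06],
    [5,-8,-0.4,0,0,0.13],
    [7.6,-12,-0.6,0,0,0.2],
    [10,-16,-0.8,0,0,0.27],
    [12.2,-18.5,-0.8,0,0,0.27],
  ],
)

```text
time_s: 14.72
ee_pos: [0.591, -0.114, 0.3116]
eef_rot: [0.991, -0.134, 0.0, -0.0]
wrist_force: [-0.4, -0.5, -0.4]
width: 0.0009
grip_force: 0.0
```

Request:
jog_arm(
  plan=[
    [0,0,0,0,0,0],
    [0,0,0,0,0,0],
    [0,0,0,0,0,0],
    [0,0,0,0,0,0],
    [0,0,0,0,0,0],
  ],
)

```text
time_s: 15.35
ee_pos: [0.5899, -0.1164, 0.3115]
eef_rot: [0.991, -0.135, 0.0, 0.0]
wrist_force: [0.8, -0.5, -0.6]
width: 0.0003
grip_force: 0.0
```

Run:
```python
from h import *
o=get_obs(); im=capture("wrist"); cv2.imwrite("pics/w5.png",im[:,:,::-1]); T=wT(o); print(o["ee_pos"])
for p in ([.5987,-.1196,.202],[.5599,-.1566,.22],[.6247,-.1746,.22]): print(proj("wrist",p,T))
```

```text
[ 0.5899 -0.1164  0.3115]
[319.8362 191.1207]
[374.7317 228.1698]
[378.7746 147.3321]
```

View pics/w5.png

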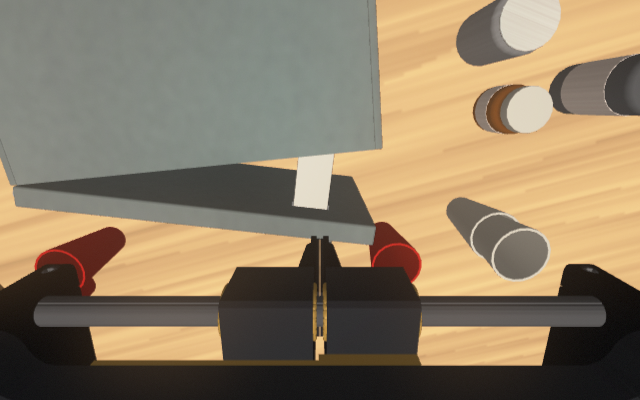

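The wrist view shows the catch between (294,206), (328,209) and the rail edge at (300,155)–(333,153). The door's inner corner is at (375,226), the cabinet's corner at (381,149) and the hinge at (14,186).

Run:
```python
from h import *
o=get_obs(); T=wT(o); P={}
for n,u,v,z in [("hinge",14,186,.22),("corner",375,226,.22),("frontR",381.5,149,.22),("cL",294,206,.202),("cR",328,209,.202),("rL",300,155.5,.202),("rR",333,153,.202)]:
    P[n]=onz("wrist",u,v,z,T); print(n,P[n])
h=P["hinge"]; print(np.linalg.norm((P["corner"]-h)[:2]),np.linalg.norm((P["frontR"]-h)[:2]))
c=(P["cL"]+P["cR"])/2; d=(P["corner"]-h)[:2]; d/=np.linalg.norm(d); print("r catch",(c-h)[:2]@d, "phi",np.arctan2(-d[0],-d[1]))
f=(P["frontR"]-h)[:2]; f/=np.linalg.norm(f); print("cab",np.arctan2(-f[0],-f[1]))
```

```text
hinge [0.6731 0.1164 0.22  ]
corner [ 0.5618 -0.1571  0.22  ]
frontR [ 0.6229 -0.1762  0.22  ]
cL [ 0.5919 -0.094   0.202 ]
cR [ 0.5812 -0.1221  0.202 ]
rL [ 0.633  -0.1116  0.202 ]
rR [ 0.6276 -0.1389  0.202 ]
0.2953521306570332 0.2969507786654157
r catch 0.24056654467304936 phi 0.3865374764388391
cab 0.16986226988252673
```

Request:
jog_arm(
  plan=[
    [1.1,-0.2,2,0,0,0],
    [1.1,-0.2,4.5,0,0,0],
    [1.1,-0.2,7,0,0,0],
    [1.1,-0.2,8.5,0,0,0],
    [1.1,-0.2,9.3,0,0,0],
  ],
)

```text
time_s: 16.02
ee_pos: [0.601, -0.1167, 0.2165]
eef_rot: [0.991, -0.135, -0.001, -0.0]
wrist_force: [0.7, -0.2, -0.0]
width: 0.0006
grip_force: 0.0
```

Request:
jog_arm(
  plan=[
    [0,0,0.3,0,0,0],
    [0,0,0.6,0,0,0],
    [0,0,0.9,0,0,0],
    [0,0,1.2,0,0,0],
    [0,0,1.5,0,0,0],
  ],
)

```text
time_s: 16.65
ee_pos: [0.6014, -0.1169, 0.2034]
eef_rot: [0.991, -0.135, 0.0, 0.0]
wrist_force: [-0.7, 0.4, 0.4]
width: 0.0006
grip_force: 0.0
```

Request:
jog_arm(
  plan=[
    [0,0,0.2,0,0,0],
    [0,0,0.4,0,0,0],
    [0,0,0.6,0,0,0],
    [0,0,0.7,0,0,0],
    [0,0,0.7,0,0,0],
  ],
)

```text
time_s: 17.27
ee_pos: [0.6018, -0.117, 0.1971]
eef_rot: [0.991, -0.135, 0.001, 0.0]
wrist_force: [0.2, 0.4, 6.1]
width: 0.0002
grip_force: 2.6
```

Request:
jog_arm(
  plan=[
    [0,0,0.2,0,0,0],
    [0,0,0.4,0,0,0],
    [0,0,0.6,0,0,0],
    [0,0,0.7,0,0,0],
    [0,0,0.7,0,0,0],
  ],
)

```text
time_s: 17.9
ee_pos: [0.6021, -0.1171, 0.191]
eef_rot: [0.991, -0.135, 0.001, 0.0]
wrist_force: [-1.2, 0.6, 7.2]
width: 0.0005
grip_force: 3.8
```

```bash
cat >> h.py <<'E'
def arc(phis,r=.243,z=.191,h=(.672,.116)):
    o=get_obs(); rr=R.from_quat(o["eef_rot"])
    for f in phis:
        p=np.array([h[0]-r*np.sin(f),h[1]-r*np.cos(f),z]); print(round(float(f),3),(rr.inv().apply(p-o["ee_pos"])*100).round(2))
E
python3 -c "
from h import *
arc([.31,.33,.35,.37,.39,.41,.43,.46,.49,.52])"
```

```text
0.31 [-0.45 -0.05 -0.  ]
0.33 [-0.94 -0.08 -0.01]
0.35 [-1.42 -0.11 -0.01]
0.37 [-1.91 -0.15 -0.01]
0.39 [-2.39 -0.21 -0.01]
0.41 [-2.87 -0.27 -0.01]
0.43 [-3.35 -0.34 -0.01]
0.46 [-4.07 -0.47 -0.01]
0.49 [-4.78 -0.62 -0.01]
0.52 [-5.49 -0.79 -0.02]
```

Request:
jog_arm(
  plan=[
    [-0.4,0,0,0,0,0],
    [-0.8,-0.1,0,0,0,0],
    [-1.1,-0.1,0,0,0,0],
    [-1.4,-0.1,0,0,0,0],
    [-1.7,-0.1,0,0,0,0],
  ],
)

```text
time_s: 18.52
ee_pos: [0.5865, -0.1115, 0.1913]
eef_rot: [0.991, -0.135, 0.002, 0.0]
wrist_force: [1.2, 1.2, 7.5]
width: 0.0006
grip_force: 3.8
```

Request:
jog_arm(
  plan=[
    [-0.3,0,0.1,0,0,0],
    [-0.6,-0.1,0.1,0,0,0],
    [-0.9,-0.1,0.1,0,0,0],
    [-1.2,-0.2,0.1,0,0,0],
    [-1.5,-0.2,0.1,0,0,0],
  ],
)

```text
time_s: 19.15
ee_pos: [0.5726, -0.1057, 0.1904]
eef_rot: [0.991, -0.135, 0.002, 0.0]
wrist_force: [1.0, 0.9, 7.8]
width: 0.0006
grip_force: 4.0
```

```bash
python3 -c "
from h import *
arc(np.arange(.46,1.7,.06))"
```

```text
0.46 [-0.92 -0.15 -0.06]
0.52 [-2.35 -0.47 -0.07]
0.58 [-3.75 -0.87 -0.07]
0.64 [-5.12 -1.36 -0.08]
0.7 [-6.47 -1.93 -0.08]
0.76 [-7.77 -2.57 -0.09]
0.82 [-9.04 -3.3  -0.09]
0.88 [-10.26  -4.1   -0.1 ]
0.94 [-11.43  -4.97  -0.1 ]
1.0 [-12.54  -5.91  -0.11]
1.06 [-13.6   -6.91  -0.11]
1.12 [-14.59  -7.97  -0.12]
1.18 [-15.52  -9.1   -0.12]
1.24 [-16.38 -10.28  -0.12]
1.3 [-17.17 -11.5   -0.13]
1.36 [-17.88 -12.77  -0.13]
1.42 [-18.52 -14.08  -0.13]
1.48 [-19.08 -15.43  -0.13]
1.54 [-19.55 -16.81  -0.14]
1.6 [-19.94 -18.22  -0.14]
1.66 [-20.25 -19.64  -0.14]
```

Request:
jog_arm(
  plan=[
    [-0.9,-0.15,0,0,0,0],
    [-2.3,-0.5,0,0,0,0],
    [-3.7,-0.9,0,0,0,0],
    [-5.1,-1.4,0,0,0,0],
    [-6.4,-1.9,0,0,0,0],
  ],
)

```text
time_s: 19.77
ee_pos: [0.5158, -0.07, 0.1904]
eef_rot: [0.991, -0.135, 0.002, 0.0]
wrist_force: [1.1, -0.2, 8.2]
width: 0.0001
grip_force: 4.0
```

Request:
jog_arm(
  plan=[
    [-1.3,-0.65,0,0,0,0],
    [-2.6,-1.4,0,0,0,0],
    [-3.8,-2.2,0,0,0,0],
    [-5,-3,0,0,0,0],
    [-6.1,-4,0,0,0,0],
  ],
)

```text
time_s: 20.4
ee_pos: [0.4675, -0.0153, 0.1903]
eef_rot: [0.991, -0.135, 0.002, 0.0]
wrist_force: [0.9, -1.7, 8.0]
width: 0.0006
grip_force: 4.0
```

Run:
```python
from h import *
o=get_obs(); im=capture("top"); cv2.imwrite("pics/t6.png",cv2.resize(im[70:270,200:500,::-1],None,fx=2.5,fy=2.5)); print(o["ee_pos"],o["wrist_force"])
arc(np.arange(1.06,1.7,.06))
```

```text
[ 0.4675 -0.0153  0.1903] [ 0.9354 -1.6701  7.9677]
1.06 [-0.93 -0.9  -0.09]
1.12 [-1.92 -1.96 -0.09]
1.18 [-2.85 -3.09 -0.1 ]
1.24 [-3.71 -4.26 -0.1 ]
1.3 [-4.5  -5.49 -0.1 ]
1.36 [-5.21 -6.76 -0.1 ]
1.42 [-5.85 -8.08 -0.1 ]
1.48 [-6.4  -9.42 -0.1 ]
1.54 [ -6.87 -10.8   -0.09]
1.6 [ -7.26 -12.21  -0.09]
1.66 [ -7.57 -13.63  -0.09]
```

View pics/t6.png

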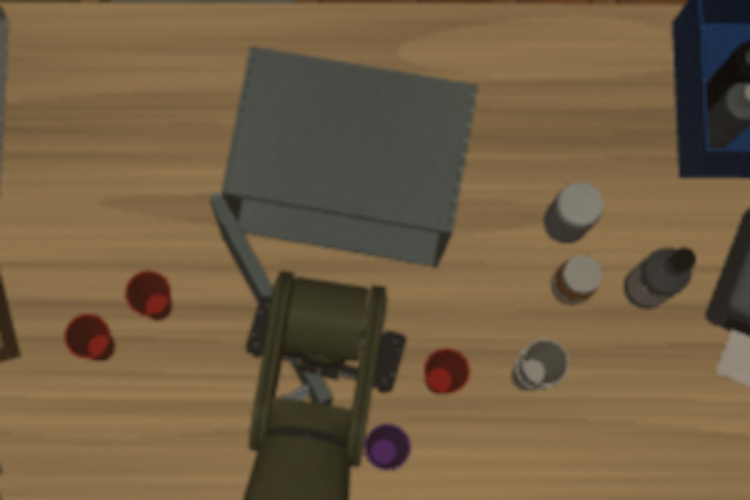

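The top view shows the door well off its catch, at about 0.9 rad and following the fingers, from (215,195) to (325,395); nothing else has moved. Continuing.

Request:
jog_arm(
  plan=[
    [-0.9,-0.9,0,0,0,0],
    [-1.9,-1.95,0,0,0,0],
    [-2.8,-3.1,0,0,0,0],
    [-3.7,-4.25,0,0,0,0],
    [-4.5,-5.5,0,0,0,0],
  ],
)

```text
time_s: 21.08
ee_pos: [0.4388, 0.05, 0.1901]
eef_rot: [0.991, -0.135, 0.002, 0.0]
wrist_force: [0.4, -0.5, 8.1]
width: 0.0003
grip_force: 4.0
```

Request:
jog_arm(
  plan=[
    [-0.7,-1.3,0,0,0,0],
    [-1.35,-2.6,0,0,0,0],
    [-1.8,-3.7,0,0,0,0],
    [-2.1,-4.6,0,0,0,0],
    [-2.3,-5.3,0,0,0,0],
  ],
)

```text
time_s: 21.7
ee_pos: [0.4305, 0.1074, 0.1899]
eef_rot: [0.991, -0.135, 0.001, -0.0]
wrist_force: [-0.9, -1.0, 8.2]
width: 0.0004
grip_force: 4.1
```

Run:
```python
from h import *
o=get_obs(); print(o["ee_pos"],o["wrist_force"])
arc([1.55,1.58,1.61,1.64,1.67])
r=R.from_quat(o["eef_rot"]).as_matrix(); print(r)
h=np.array([.672,.116])
C=np.array([o["ee_pos"][:2]+sx*.010*r[:2,0]+sy*.012*r[:2,1] for sx in(-1,1) for sy in(-1,1)])-h
print("door phi", max(np.arctan2(-C[:,0],-C[:,1])))
```

```text
[0.4305 0.1074 0.1899] [-0.8745 -1.0149  8.2429]
1.55 [-0.23 -0.31 -0.11]
1.58 [-0.43 -1.01 -0.11]
1.61 [-0.61 -1.72 -0.11]
1.64 [-0.76 -2.43 -0.11]
1.67 [-0.9  -3.14 -0.11]
[[ 0.9638 -0.2667  0.0021]
 [-0.2667 -0.9638 -0.0001]
 [ 0.002  -0.0005 -1.    ]]
door phi 1.5933689414006835
```

Request:
jog_arm(
  plan=[
    [-0.3,-0.8,0,0,0,0],
    [-0.5,-1.6,0,0,0,0],
    [-0.7,-2.4,0,0,0,0],
    [-0.85,-3,0,0,0,0],
    [-0.9,-3.3,0,0,0,0],
  ],
)

```text
time_s: 22.32
ee_pos: [0.4311, 0.1416, 0.1901]
eef_rot: [0.991, -0.135, 0.002, -0.0]
wrist_force: [0.7, -1.5, 7.7]
width: 0.0004
grip_force: 4.0
```

Request:
jog_arm(
  plan=[
    [0,0,0,0,0,0],
    [0,0,-1.5,0,0,0],
    [0,0,-4,0,0,0],
    [0,0,-8,0,0,0],
    [0,0,-12,0,0,0],
  ],
)

```text
time_s: 22.95
ee_pos: [0.4291, 0.141, 0.3085]
eef_rot: [0.991, -0.135, -0.001, 0.0]
wrist_force: [0.3, -0.5, 0.1]
width: 0.0005
grip_force: 0.0
```

Request:
jog_arm(
  plan=[
    [-1,5,-2,0,0,0],
    [-2,10,-2,0,0,0],
    [-3,15,-2,0,0,0],
    [-4,20,-2,0,0,0],
    [-5,25,-2,0,0,0],
  ],
)

```text
time_s: 23.58
ee_pos: [0.3136, -0.0872, 0.3278]
eef_rot: [0.991, -0.134, -0.001, -0.0]
wrist_force: [0.9, -0.7, -1.2]
width: 0.0004
grip_force: 0.0
```

Run:
```python
from h import *
o=get_obs(); im=capture("top"); cv2.imwrite("pics/t7.png",cv2.resize(im[70:270,200:500,::-1],None,fx=2.5,fy=2.5)); print(o["ee_pos"],o["wrist_force"])
```

```text
[ 0.3136 -0.0872  0.3278] [ 0.9376 -0.7145 -1.2219]
```

View pics/t7.png

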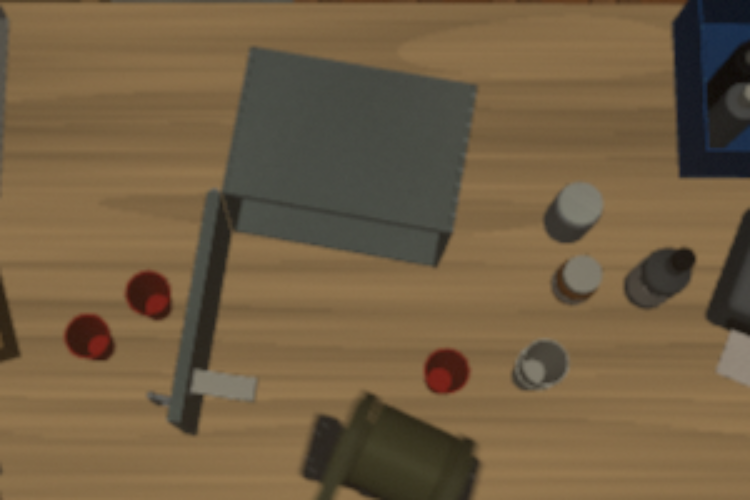

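The door now stands square to the cabinet front: its top edge runs from (223,194) to (184,424), against a front running (223,194)–(452,233). The tumblers stay nested at (540,363) and the arm is clear.

```bash
python3 -c "
from station import *
print(hand_in())"
```

```text
the job is handed in; nothing more can be done
None
```

I nested the tumbler upright in the other one at a light touch, pressed the catch down and left the cabinet door open at about a right angle; it was handed in at about 24 s, and the last picture shows nothing else moved.

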